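Uncover the indexing table and hold its pin out

ROBOT

A 7-joint arm with a two-finger parallel gripper is mounted at the origin on the work surface. World frame = base frame: x ahead of the robot, y to its left, z up, the work surface at z = 0. Lengths are in m, angles in rad, forces in N, time in s.
With the tool pointing down it reaches from about 0.35 to 0.9 m from the base axis. Payload 8.1 kg.
Tool frame: the origin (TCP) lies at the centre of the arm's flange, where the gripper is bolted on; the fingertips stand 178 mm ahead of it and the grasp point (between the pads) lies 159 mm ahead of it; z points along the fingers, y is the line along which they close (so a half turn about z gives the same grasp; the last joint's range is limited). The gripper opens to 92 mm and grips with 3 to 60 N. Pads are 19 mm wide; open, the fingers measure 130 mm over their backs; the gripper's body (75 mm by 190 mm) begins 47 mm behind the grasp point.
Start: joints at [-0.103, 0.434, 0.025, 1.573, -0.012, 1.134, -0.075], TCP at [0.625, -0, 0.405] pointing down, gripper open.
Joint ranges: [-2.62, 2.62], [-0.44, 2.09], [-1.27, 1.32], [0.08, 2.57], [-1.32, 4.46], [0.12, 2], [-2.74, 2.74]. Speed limits (rad/s): [2.22, 2.22, 3.01, 3.01, 3.14, 3.14, 3.14].

INTERFACE

Orientations are given as a unit quaternion [w, x, y, z].
In Python, from rig import status, viewer, sign_off gives the robot as it stands.
- The arm moves only by the shell command python3 -m jog 'ROWS' [FORCE]. ROWS is JSON, a list of rows, each an object of numbers: "x", "y", "z": the shift along the tool's x, y, z in m; "wx", "wy", "wz": the turn, a rotation vector about the tool's x, y, z in rad; "gripper": the finger opening in m, from 0 to 0.0918. In form: [{"x": .., "y": .., "z": .., "wx": .., "wy": .., "wz": .., "gripper": ..}, ...]. A call has 1 to 10 rows; each row is the pose to reach, as a shift and turn from the pose commanded when the call began, along the tool's axes at that moment; what a row does not reach only later rows make up. A row lasts 1/8 s, in which the tool goes at most 62.5 mm and 10.7 degrees, less where a joint would pass 70% of its speed; a pose out of reach is approached as far as the arm can. A call with a gripper value outside its range is refused whole. The fingers move at their own pace and stop on an object; FORCE is the grip in N (left out, the last holds). Time passes only in rows, so rows that repeat a pose let the fingers close. It gives the time, the measured TCP pose, the force, the opening and the grip force at its end, in the units of the state.
- status.get_state(): the state, without advancing time (a new reading comes with each control period).
- viewer.get_image(name): name is "scene" or "side" or "wrist"; returns (picture, depth): 480x640x3 uint8, blue, green, red; 480x640 float32, m along the optical axis (not along the pixel's ray), 0 where there is no reading.
- viewer.calibration(name): a dict with "mtx" (3x3 intrinsics, pixels), "rvec" (rotation vector, rad) and "tvec" (3), from world to camera coordinates, as OpenCV has them; the wrist camera has in their place "T_tool_cam" (4x4, takes a point from camera to tool coordinates, whose origin is the TCP and whose axes are the flange's). Camera axes: x right, y down, z forward; pixel columns grow to the right and rows downward; lengths in m; the calibration is good to about 2 mm. A picture is of the moment at which its call begins: read the wrist's pose just before it. calibration takes no time and is no camera call.
- sign_off(): hands the job in; it is judged then, once.
Trained networks look in the newest picture that a camera, given by its name, has taken for a name from the list of things; names that differ only in an ending like _2 or _b are one class to them, and where a whole thing is asked for, a point or a joint stands for the part that bears it (a point fixed in the world has none). Each returns a list of dicts, best first, with "score" (0 to 1); they miss things now and then, are a little off and sometimes report something else, mostly with a low value. They report only what shows in the picture. A call takes as long as a camera call. They do not tell look-alikes from the thing itself.
- viewer.silhouettes(camera, label): "pixels" (480x640 bool, what is visible of it) and "point" ([column, row] in pixels, amid what is visible of it).
- viewer.place_of(camera, label): "point" ([column, row] in pixels: a listed point, or the origin of a listed thing).
The state is a dict: "time_s": time; "joint_pos": joint angles; "qvel": joint speeds; "joint_efforts": joint torques, N m; "tool_pos": TCP position; "tcp_rot": TCP orientation; "ft_force": force on the tool from outside, world axes, zero at the start; "moment": the same for the moment, N m; "gripper_width": finger opening in m; "grasp_force": force on a finger pad.
Only numpy, scipy, OpenCV 4.12 (cv2) and the standard library are available. Lean on these libraries where they do the work, as an engineer would, in place of code of your own. Each camera call takes 0.05 s, during which the arm holds its last target. There are 200 camera calls.

TASK

So that I can turn the plate of the indexing table to its next hole: tip its dust lid up by the handle near the edge, lift it off and lay it gently, flat and handle up, on the cutting mat. Then pull the plunger's knob up as far as it goes, so that its pin is clear of the hole in the plate, and finish while still holding it up there in the gripper. Leave the other things on the bench where they are.

Things in the scene. Friction and masses are not known exactly. Their poses are not given: they have to be found in the camera images.
- indexer: Indexing table, fixed: round grey cast tub, 212 mm diameter (small feet out to 125 mm radius). Origin: centre of its underside, z up. Flat shoulder on top, 56 mm high, with a lip 191 mm in diameter 6 mm higher inside it. In it a plate with 12 holes, top 32 mm high, a clamped disc and nut (to 58 mm). A bracket, top 50 mm, on its -x side carries the upright plunger at x = -60 mm, y = 0.
- plunger (a joint): Travel of the sprung plunger, straight up: 0 = pin seated, 9 mm deep in the plate's hole; 0.014 m = fully back against its stop, pin tip 5 mm above the plate. The spring pulls down with 8 N at 0 and 15 N at 0.014; it never stays up by itself.
- knob (a point): Middle of the plunger's knob: black, round, upright, 30 mm in diameter, 20 mm high. Seated, it reaches from 64 to 84 mm above the bench (this point at 74 mm). Nothing else within 45 mm of its axis stands higher than 63 mm once the lid is off; the lid hides it until then.
- pin_tip (a point): Lower end of the plunger's steel pin (10 mm thick), on the plunger's axis, 51 mm below the point knob.
- lid: Loose round aluminium dust lid, an upturned pan: 212 mm outer diameter, 40 mm high, wall 5 mm, about 0.3 kg. Origin: centre of its open lower edge, z up through its top. It rests on the tub's shoulder, around the lip with a few mm of play; the knob ends 8 mm under its ceiling: raise it 35 mm before moving it sideways. Bow handle on top near its -x edge.
- lid_handle (a point): Middle of the lid handle's round black grip bar: bar 10 mm thick, 72 mm long, level along the lid's y axis, 70 mm from the lid's centre on its -x side, its axis 71 mm above the lid's lower edge and 31 mm above the lid's top.
- lid_back (a point): Point on the lower edge of the lid opposite the handle (lid's x = +106 mm): the edge on which the lid tips.
- mat: Dark rubber cutting mat, 270 mm (its x) by 260 mm (its y), 4 mm thick, fixed flat on the bench. Origin: centre of its underside.
- marker: Marker pen, 130 mm long, lying; bystander. Origin: under its middle.
- screwdriver: Screwdriver, 180 mm, lying; bystander.
- block_tower: Stack of crossed wooden planks, 110 x 110 x 64 mm; bystander. Origin: centre of its underside.
- phone: Phone, 148 x 72 x 8 mm, lying; bystander.
- tape_roll: Roll of tape lying flat, 84 mm in diameter, 20 mm high; bystander.
- mug: White mug, 80 mm in diameter, 90 mm high; bystander.
- calipers: Calipers, 170 mm long, lying; bystander.
Not all that is in view belongs to the job. What is shaped like the lid but brown is not meant.

How it is judged:
On the way, in this order (a step that is already met when the one before it is completed fails the run):
1. the lid is tipped up: its handle side raised (lid tilted more than 0.12 rad) while the edge opposite the handle is still down at the tub's rim (less than 15 mm above the shoulder) (angle between lid's own z axis and vertical above 0.12 rad and height (world z) of lid_back between 0.045 and 0.071 m and horizontal distance between lid and indexer below 0.06 m and value of joint plunger below 0.004 m), for 0.05 s.
2. the lid lies flat on the mat, let go and at rest, with the pin still seated (height (world z) of lid below 0.015 m and angle between lid's own z axis and vertical below 0.06 rad and x of lid in the frame of mat between -0.1 and 0.1 m and y of lid in the frame of mat between -0.1 and 0.1 m and contact force between lid and mat above 0.5 N and contact force between lid and the arm below 0.1 N and linear speed of lid below 0.02 m/s and value of joint plunger below 0.004 m), for 0.2 s.
3. the plunger is pulled fully back by its knob (value of joint plunger above 0.012 m and contact force between plunger and the fingers above 2 N), for 0.2 s.
At the end, for the whole second after the job is handed in: The gripper's fingers hold the plunger's knob more than 12 mm up of its 14 mm travel, and the lid lies on the mat, handle up, flat to 0.06 rad, its centre within 100 mm of the mat's centre along each side of the mat, untouched and at rest (all of step 3 and contact force between plunger and lid below 0.1 N and height (world z) of lid below 0.015 m and angle between lid's own z axis and vertical below 0.06 rad and x of lid in the frame of mat between -0.1 and 0.1 m and y of lid in the frame of mat between -0.1 and 0.1 m and contact force between lid and mat above 0.5 N and linear speed of lid below 0.02 m/s and contact force between lid and the arm below 0.1 N); the arm keeps its last pose, push and grip.
It fails at once if the lid is dropped: moving faster than 0.7 m/s while the robot does not hold it (linear speed of lid above 0.7 m/s and contact force between lid and the fingers below 0.05 N).
It fails at once if another thing on the bench is moved by more than 30 mm (distance of any of marker, screwdriver, block_tower, phone, tape_roll, mug, calipers from where it was at the start of the episode above 0.03 m).
It also fails if it takes over 58 s, if anything falls off the work surface, if the arm or the gripper's body presses on something with over 40 N, if the wrist force passes 120 N, or if a joint passes its speed limit or range.

## Working session

There is one attempt and no reset: what is moved stays moved. The work goes in short steps, Python scripts to look and compute and a shell command to move; the robot and the scene stay as the last step left them, time stands still between calls to the robot, and variables do not carry over. Pictures are saved under pics/ and viewed, at most 10 in all, crops included, and the job is handed in when it is done.

```bash
ls; mkdir -p pics
cat > h.py <<'E'
import numpy as np, cv2
from scipy.spatial.transform import Rotation as R
from rig import status, viewer
def tool():
    s=status.get_state(); q=s['tcp_rot']
    T=np.eye(4); T[:3,:3]=R.from_quat([q[1],q[2],q[3],q[0]]).as_matrix(); T[:3,3]=s['tool_pos']; return T
def w2c(name,T=None):
    c=viewer.calibration(name)
    if name=='wrist': return np.array(c['mtx']), np.linalg.inv((tool() if T is None else T)@np.array(c['T_tool_cam']))
    M=np.eye(4); M[:3,:3]=cv2.Rodrigues(np.array(c['rvec'],float))[0]; M[:3,3]=np.ravel(c['tvec']); return np.array(c['mtx']),M
def cloud(name,d,T=None):
    K,M=w2c(name,T); v,u=np.mgrid[:480,:640]
    P=np.stack([(u-K[0,2])/K[0,0]*d,(v-K[1,2])/K[1,1]*d,d,np.ones_like(d)],-1)
    W=(P@np.linalg.inv(M).T)[...,:3]; W[d<=0]=np.nan; return W
def ray(name,px,z,T=None):
    K,M=w2c(name,T); Mi=np.linalg.inv(M); r=Mi[:3,:3]@np.linalg.inv(K)@[px[0],px[1],1]; o=Mi[:3,3]; return o+r*(z-o[2])/r[2]
E
cat > a.py <<'E'
from h import *
ims=[]
for n in ['scene','side']:
    im,d=viewer.get_image(n); np.savez(f'{n}.npz',im=im,d=d); cv2.imwrite(f'pics/{n}0.png',im); W=cloud(n,d)
    for l in ['lid','lid_handle','lid_back','indexer','mat','marker','screwdriver','block_tower','phone','tape_roll','mug','calipers']:
        for r in viewer.place_of(n,l)[:3]:
            p=r['point']; u,v=int(np.clip(p[0],0,639)),int(np.clip(p[1],0,479)); print(n,l,round(r['score'],2),np.round(p),np.round(W[v,u],3))
print(status.get_state())
E
python3 a.py
```

```text
pics
scene lid 0.81 [408. 226.] [0.599 0.202 0.093]
scene lid 0.7 [334. 172.] [ 0.548 -0.007  0.333]
scene lid 0.36 [406. 342.] [ 0.805 -0.033  0.061]
scene lid_handle 0.96 [311. 144.] [ 0.046  0.348 -0.002]
scene lid_handle 0.79 [387. 196.] [0.665 0.017 0.331]
scene lid_back 0.98 [448. 237.] [0.67  0.279 0.061]
scene indexer 0.59 [402. 240.] [0.619 0.152 0.095]
scene mat 0.62 [253. 330.] [ 0.54  -0.236  0.   ]
scene mat 0.6 [327. 271.] [ 0.525 -0.     0.014]
scene mat 0.46 [400. 191.] [0.493 0.286 0.095]
scene marker 0.75 [327. 272.] [ 0.527 -0.002  0.013]
scene screwdriver 0.6 [401. 189.] [0.489 0.294 0.095]
scene block_tower 0.9 [409. 339.] [ 0.804 -0.024  0.062]
scene phone 0.84 [437. 182.] [0.471 0.502 0.006]
scene phone 0.6 [387. 197.] [0.663 0.017 0.327]
scene tape_roll 0.86 [141. 367.] [ 0.457 -0.468 -0.001]
scene mug 0.92 [348. 380.] [ 0.789 -0.184  0.072]
scene mug 0.7 [403. 190.] [0.496 0.299 0.094]
scene mug 0.47 [452. 294.] [0.772 0.175 0.011]
scene calipers 0.75 [450. 291.] [0.758 0.189 0.001]
scene calipers 0.36 [254. 334.] [ 0.551 -0.241  0.002]
side lid 0.89 [159. 27
[... 1032 characters left out ...]
([-0.10260174,  0.43447797,  0.02500119,  1.57318409, -0.01159498,
        1.13400729, -0.07508949]), 'qvel': array([-0.00023971,  0.00014589,  0.00153019,  0.00082439, -0.00076449,
       -0.00013073, -0.00080784]), 'joint_efforts': array([ 5.75216018e-04, -6.67668557e+01,  9.83957425e-01, -3.14799392e+01,
       -6.08087447e-02,  3.29793978e-02,  4.15498130e-05]), 'tool_pos': array([ 6.25008050e-01, -2.53953294e-05,  4.04761717e-01]), 'tcp_rot': array([2.85272799e-05, 7.07132032e-01, 7.07081528e-01, 2.06315031e-05]), 'ft_force': array([-0.41513936,  0.00055015, -0.2591369 ]), 'moment': array([-0.0428024 ,  0.02107046,  0.01369444]), 'grasp_force': 0.0, 'gripper_width': 0.09196142346327241}
```

View pics/scene0.png

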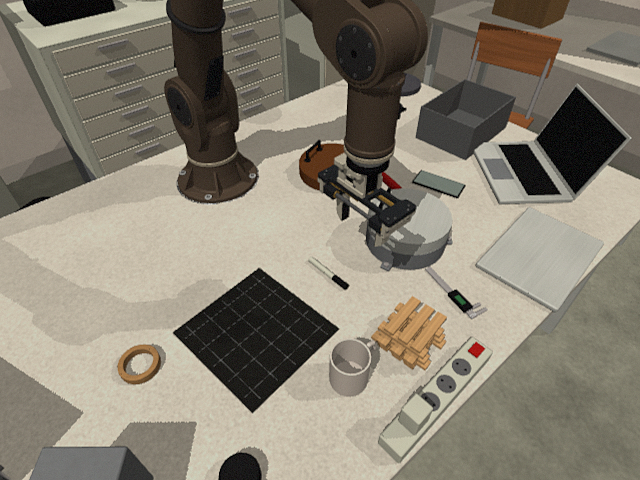

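View pics/side0.png

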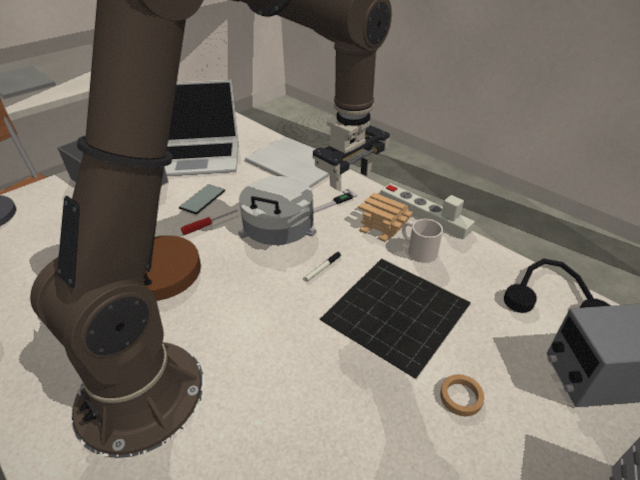

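The scene shows two lid-like objects. One is grey, on the tub at scene (410,225) and side (275,205), with its handle at side (264,205). The other is a brown look-alike at scene (325,165) and side (165,265). I choose the grey one. The mat is at scene (255,335) and side (396,312). I'll measure from depth and check with one crop.

```bash
cat > b.py <<'E'
from h import *
from scipy.optimize import least_squares
C=[]
for n in ['side','scene']:
    f=np.load(n+'.npz'); W=cloud(n,f['d']); x,y,z=W[...,0],W[...,1],W[...,2]
    roi=(abs(x-.6)<.15)&(abs(y-.21)<.15)
    top=roi&(z>.09)&(z<.1)
    # rows: edge points by convex hull
    P=W[top][:,:2].astype(np.float32); hull=cv2.convexHull(P)[:,0]; c,r=cv2.minEnclosingCircle(P)
    hd=roi&(z>.108)&(z<.14)
    print(n,top.sum(),'z',np.median(z[top]),'circ',c,r,'handle n',hd.sum(), W[hd].mean(0),np.ptp(W[hd],0))
    H=W[hd&(z>.118)]
    if len(H)>5:
        m=H.mean(0); u,s,vt=np.linalg.svd(H[:,:2]-m[:2],full_matrices=False); t=(H[:,:2]-m[:2])@vt[0]
        print(' bar mid',m[:2]+vt[0]*(t.max()+t.min())/2,'len',np.ptp(t),'dir',vt[0],'ztop',np.percentile(H[:,2],95))
    m=(abs(z-.004)<.004)&(f['im'].max(-1)<60)&(x>.3)&(x<.8)&(y<-.03)&(y>-.5)
    m=cv2.morphologyEx(m.astype(np.uint8),cv2.MORPH_OPEN,np.ones((5,5)))>0
    print(' mat',cv2.minAreaRect(W[m][:,:2].astype(np.float32)))
im=np.load('side.npz')['im'][160:260,215:345]; cv2.imwrite('pics/crop.png',cv2.resize(im,None,fx=5,fy=5,interpolation=cv2.INTER_CUBIC))
E
python3 b.py
```

```text
side 2348 z 0.09662628177674276 circ (0.5718741416931152, 0.23400570452213287) 0.10905194282531738 handle n 136 [0.50820639 0.20174481 0.12696513] [0.04102937 0.07395197 0.02611162]
 bar mid [0.50773464 0.20276653] len 0.0815179692622918 dir [ 0.43118306 -0.90226447] ztop 0.1335463654005272
 mat ((0.5434519052505493, -0.2349623143672943), (0.2669079899787903, 0.2574346959590912), 6.692698955535889)
scene 2352 z 0.09421538843039134 circ (0.574232280254364, 0.23727773129940033) 0.10773293673992157 handle n 40 [0.51486914 0.20043286 0.12784366] [0.04042839 0.07107256 0.01462027]
 bar mid [0.51246651 0.20543842] len 0.08075999331850062 dir [ 0.43272604 -0.90152547] ztop 0.13246495456877683
 mat ((0.5463385581970215, -0.23329117894172668), (0.26892563700675964, 0.2582547664642334), 6.778736114501953)
```

View pics/crop.png

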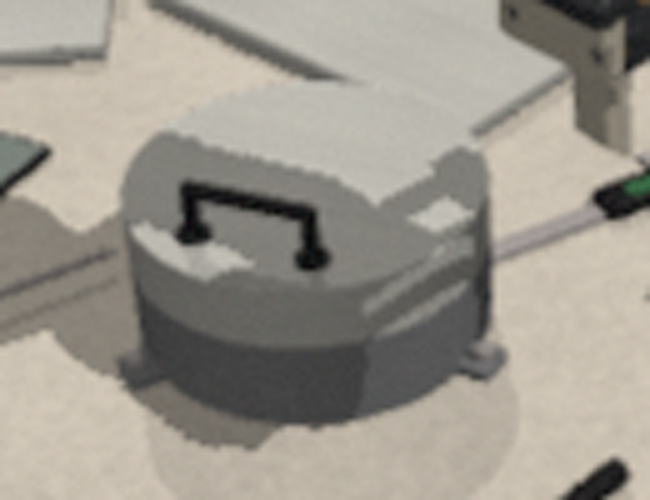

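The crop confirms the grey lid: it has a bow handle at crop (250,200) and sits on the round footed tub. Estimates:

| Item | Value |
|---|---|
| Lid centre | about (0.573, 0.2355) |
| Lid yaw | about 0.45 rad |
| Grip bar | about (0.509, 0.204, 0.127) |
| Mat centre | (0.545, -0.234) |

I'll move above the handle and check with the wrist camera.

```bash
python3 -m jog '[{"x":0.05,"y":-0.028,"z":0,"wz":-0.11},{"x":0.10,"y":-0.057,"wz":-0.22},{"x":0.15,"y":-0.085,"wz":-0.33},{"x":0.19,"y":-0.108,"wz":-0.42},{"x":0.204,"y":-0.116,"wz":-0.45},{"x":0.204,"y":-0.116,"wz":-0.45},{"x":0.204,"y":-0.116,"wz":-0.45},{"x":0.204,"y":-0.116,"wz":-0.45}]' 60
cat > c.py <<'E'
from h import *
T=tool(); im,d=viewer.get_image('wrist'); cv2.imwrite('pics/w1.png',im); W=cloud('wrist',d,T); z=W[...,2]
roi=(abs(W[...,0]-.57)<.13)&(abs(W[...,1]-.23)<.13)
H=W[roi&(z>.122)&(z<.14)]; m=H.mean(0); u,s,vt=np.linalg.svd(H[:,:2]-m[:2],full_matrices=False); t=(H[:,:2]-m[:2])@vt[0]
print('bar',m[:2]+vt[0]*(t.max()+t.min())/2,np.ptp(t),vt[0],'yaw',np.arctan2(vt[0][0],-vt[0][1]),H[:,2].max(),len(H))
top=W[roi&(abs(z-.096)<.004)][:,:2].astype(np.float32); print('lid',cv2.minEnclosingCircle(top),len(top))
print('tool',T[:3,3],T[:3,0],T[:3,1])
for r in viewer.place_of('wrist','lid_handle')[:2]: print(r, ray('wrist',r['point'],.127,T))
E
python3 c.py
```

```text
schema error: expected keys x, y, z, wx, wy, wz, gripper
c.py:4: RuntimeWarning: Mean of empty slice.
  H=W[roi&(z>.122)&(z<.14)]; m=H.mean(0); u,s,vt=np.linalg.svd(H[:,:2]-m[:2],full_matrices=False); t=(H[:,:2]-m[:2])@vt[0]
  ret = um.true_divide(
Traceback (most recent call last):
  File "c.py", line 4, in <module>
    H=W[roi&(z>.122)&(z<.14)]; m=H.mean(0); u,s,vt=np.linalg.svd(H[:,:2]-m[:2],full_matrices=False); t=(H[:,:2]-m[:2])@vt[0]
                                                                                                                       ~~^^^
IndexError: index 0 is out of bounds for axis 0 with size 0
```

View pics/w1.png

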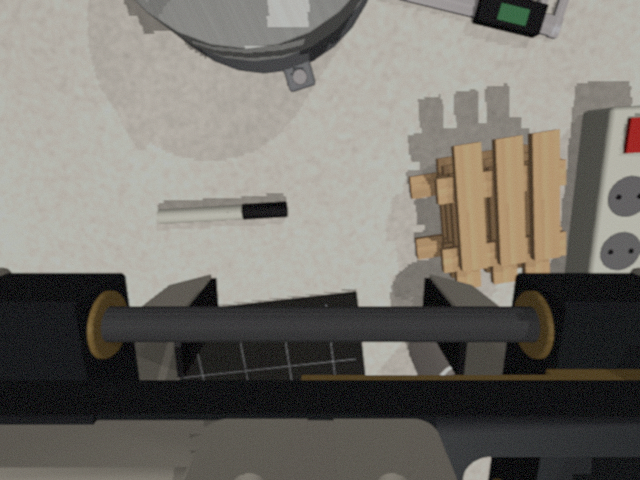

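The rows need all seven keys, so the arm didn't move. The picture shows the start pose: lid at the top left, fingers at about (190,325) and (450,325), and image-up is tool +x.

```bash
python3 -m jog '[{"x":0.05,"y":-0.028,"z":0,"wx":0,"wy":0,"wz":-0.11,"gripper":0.09},{"x":0.10,"y":-0.057,"z":0,"wx":0,"wy":0,"wz":-0.22,"gripper":0.07},{"x":0.15,"y":-0.085,"z":0,"wx":0,"wy":0,"wz":-0.33,"gripper":0.06},{"x":0.19,"y":-0.108,"z":0,"wx":0,"wy":0,"wz":-0.42,"gripper":0.05},{"x":0.204,"y":-0.116,"z":0,"wx":0,"wy":0,"wz":-0.45,"gripper":0.05},{"x":0.204,"y":-0.116,"z":0,"wx":0,"wy":0,"wz":-0.45,"gripper":0.05},{"x":0.204,"y":-0.116,"z":0,"wx":0,"wy":0,"wz":-0.45,"gripper":0.05}]' 60
sed -i 's/w1.png/w2.png/' c.py; python3 c.py
```

```text
time_s: 2.22
tool_pos: [0.51, 0.2023, 0.4047]
tcp_rot: [0.0, 0.533, 0.846, -0.0]
ft_force: [-0.3, -1.0, 0.1]
gripper_width: 0.0502
grasp_force: 0.0
bar [0.50917221 0.20718139] 0.08111781937090126 [ 0.43812075 -0.89891613] yaw 0.4535070313924395 0.13433535903407906 1624
lid ((0.5724331736564636, 0.23717522621154785), 0.10590492188930511) 44756
tool [0.50998337 0.20230928 0.40465611] [-0.43187099  0.90193483 -0.00100965] [ 9.01935308e-01  4.31871159e-01 -5.28439566e-05]
{'point': [322.5, 237.1], 'score': 0.65} [0.51019877 0.20554591 0.127     ]
```

View pics/w2.png

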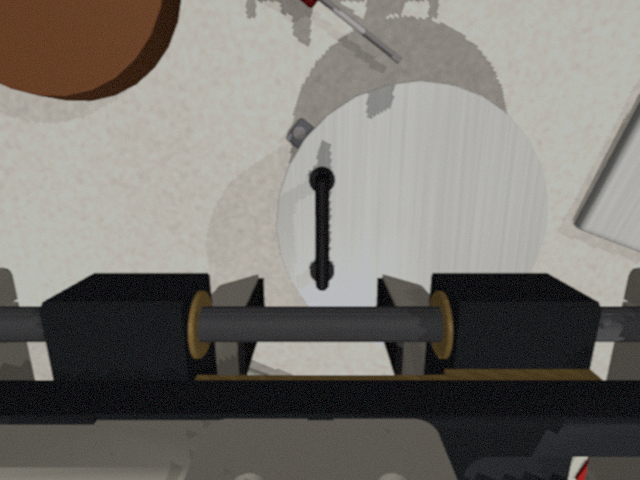

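The wrist picture shows the grey lid centred at (412,215), and its handle bar, running (322,180) to (322,275), lies parallel to the pads and midway between them. The brown look-alike is separate at (80,40). Now descend and grip.

```bash
python3 -m jog '[{"x":0.004,"y":0,"z":0.05,"wx":0,"wy":0,"wz":0,"gripper":0.05},{"x":0.004,"y":0,"z":0.09,"wx":0,"wy":0,"wz":0,"gripper":0.05},{"x":0.004,"y":0,"z":0.110,"wx":0,"wy":0,"wz":0,"gripper":0.05},{"x":0.004,"y":0,"z":0.119,"wx":0,"wy":0,"wz":0,"gripper":0.04},{"x":0.004,"y":0,"z":0.119,"wx":0,"wy":0,"wz":0,"gripper":0},{"x":0.004,"y":0,"z":0.119,"wx":0,"wy":0,"wz":0,"gripper":0},{"x":0.004,"y":0,"z":0.119,"wx":0,"wy":0,"wz":0,"gripper":0},{"x":0.004,"y":0,"z":0.119,"wx":0,"wy":0,"wz":0,"gripper":0},{"x":0.004,"y":0,"z":0.119,"wx":0,"wy":0,"wz":0,"gripper":0}]' 60
```

```text
time_s: 3.45
tool_pos: [0.5076, 0.2078, 0.2865]
tcp_rot: [0.0, 0.532, 0.847, 0.001]
ft_force: [-1.0, -0.9, 6.5]
gripper_width: 0.0084
grasp_force: 60.0
```

Gripped. Next I tip the lid on its back edge, with the pivot at lid x=+106 and z=0.056.

```bash
python3 -m jog '[{"x":0,"y":0.0058,"z":-0.0044,"wx":0.025,"wy":0,"wz":0,"gripper":0},{"x":0,"y":0.0117,"z":-0.0085,"wx":0.05,"wy":0,"wz":0,"gripper":0},{"x":0,"y":0.0239,"z":-0.0164,"wx":0.1,"wy":0,"wz":0,"gripper":0},{"x":0,"y":0.0364,"z":-0.0237,"wx":0.15,"wy":0,"wz":0,"gripper":0},{"x":0,"y":0.0493,"z":-0.0304,"wx":0.2,"wy":0,"wz":0,"gripper":0},{"x":0,"y":0.0493,"z":-0.0304,"wx":0.2,"wy":0,"wz":0,"gripper":0},{"x":0,"y":0.0493,"z":-0.0304,"wx":0.2,"wy":0,"wz":0,"gripper":0}]' 60
cat > d.py <<'E'
from h import *
import sys
T=tool(); print('tool',T[:3,3].round(4))
for n in sys.argv[2:]:
    im,d=viewer.get_image(n); cv2.imwrite(f'pics/{n}_{sys.argv[1]}.png',im)
    W=cloud(n,d,T)
    s=viewer.silhouettes(n,'lid')
    for r in s[:2]:
        m=cv2.erode(r['pixels'].astype(np.uint8),np.ones((5,5)))>0; P=W[m]; P=P[np.isfinite(P).all(1)]
        best=None; rng=np.random.default_rng(0)
        if len(P)<200: continue
        for _ in range(300):
            a,b,c=P[rng.choice(len(P),3)]; nn=np.cross(b-a,c-a); l=np.linalg.norm(nn)
            if l<1e-6: continue
            nn/=l; k=abs((P-a)@nn)<.0025
            if abs(nn[2])>.5 and (best is None or k.sum()>best.sum()): best=k
        Q=P[best]; m0=Q.mean(0); nn=np.linalg.svd(Q-m0,full_matrices=False)[2][2]; nn*=np.sign(nn[2])
        print(n,round(r['score'],2),len(P),len(Q),'plane mean',m0.round(3),'n',nn.round(3),'tilt',np.arccos(nn[2]).round(3),'circ',cv2.minEnclosingCircle(Q[:,:2].astype(np.float32)),'z',Q[:,2].min().round(3),Q[:,2].max().round(3))
E
python3 d.py 1 side scene
```

```text
time_s: 4.32
tool_pos: [0.5513, 0.2289, 0.3156]
tcp_rot: [-0.053, 0.529, 0.843, -0.084]
ft_force: [0.3, -0.5, -2.1]
gripper_width: 0.0084
grasp_force: 60.0
tool [0.5513 0.2289 0.3156]
side 0.98 2158 1618 plane mean [0.239 0.265 0.041] n [0.001 0.002 1.   ] tilt 0.002 circ ((0.21818986535072327, 0.2827721834182739), 0.1001306027173996) z 0.038 0.044
side 0.81 1878 1096 plane mean [0.574 0.21  0.12 ] n [0.173 0.082 0.982] tilt 0.192 circ ((0.5750391483306885, 0.23012365400791168), 0.10065179318189621) z 0.097 0.138
scene 0.97 3684 2800 plane mean [0.598 0.226 0.112] n [0.175 0.082 0.981] tilt 0.195 circ ((0.5840727090835571, 0.23427915573120117), 0.10179806500673294) z 0.093 0.134
scene 0.86 2205 1496 plane mean [0.224 0.283 0.038] n [-0.003  0.004  1.   ] tilt 0.005 circ ((0.2181772142648697, 0.291891872882843), 0.10421691834926605) z 0.035 0.041
```

Depth shows a tilt of 0.19 with the back edge still on the shoulder. I'll raise the lid straight up, then level it.

```bash
python3 -m jog '[{"x":0,"y":-0.002,"z":-0.0098,"wx":0,"wy":0,"wz":0,"gripper":0},{"x":0,"y":-0.005,"z":-0.0245,"wx":0,"wy":0,"wz":0,"gripper":0},{"x":0,"y":-0.009,"z":-0.0441,"wx":0,"wy":0,"wz":0,"gripper":0},{"x":0,"y":-0.014,"z":-0.0686,"wx":0,"wy":0,"wz":0,"gripper":0},{"x":0,"y":-0.018,"z":-0.0882,"wx":-0.03,"wy":0,"wz":0,"gripper":0},{"x":0,"y":-0.020,"z":-0.098,"wx":-0.08,"wy":0,"wz":0,"gripper":0},{"x":0,"y":-0.020,"z":-0.098,"wx":-0.13,"wy":0,"wz":0,"gripper":0},{"x":0,"y":-0.020,"z":-0.098,"wx":-0.18,"wy":0,"wz":0,"gripper":0},{"x":0,"y":-0.020,"z":-0.098,"wx":-0.2,"wy":0,"wz":0,"gripper":0},{"x":0,"y":-0.020,"z":-0.098,"wx":-0.2,"wy":0,"wz":0,"gripper":0}]' 60
python3 d.py 2 side scene
```

```text
time_s: 5.78
tool_pos: [0.5513, 0.2288, 0.4162]
tcp_rot: [0.0, 0.532, 0.847, -0.0]
ft_force: [-0.6, 0.1, -3.2]
gripper_width: 0.0084
grasp_force: 60.0
tool [0.5513 0.2288 0.4162]
side 0.92 1998 1240 plane mean [0.609 0.223 0.224] n [0.049 0.022 0.999] tilt 0.054 circ ((0.6078616976737976, 0.24632477760314941), 0.10233572125434875) z 0.216 0.23
side 0.67 2320 1788 plane mean [0.238 0.271 0.041] n [0.001 0.002 1.   ] tilt 0.002 circ ((0.22264882922172546, 0.28273868560791016), 0.10272148996591568) z 0.038 0.044
scene 0.59 2214 1556 plane mean [0.226 0.285 0.038] n [0.002 0.001 1.   ] tilt 0.002 circ ((0.21768151223659515, 0.29154619574546814), 0.10490024834871292) z 0.035 0.041
scene 0.56 4340 3358 plane mean [0.63  0.246 0.219] n [0.05  0.023 0.998] tilt 0.055 circ ((0.6175063252449036, 0.25165802240371704), 0.10386284440755844) z 0.212 0.227
```

Held nearly level: 0.055 rad, back edge low, which suits the placing. Now carry it over the mat.

```bash
python3 -m jog '[{"x":-0.012,"y":-0.008,"z":0,"wx":0,"wy":0,"wz":0,"gripper":0},{"x":-0.040,"y":-0.027,"z":0,"wx":0,"wy":0,"wz":0,"gripper":0},{"x":-0.078,"y":-0.053,"z":0,"wx":0,"wy":0,"wz":0,"gripper":0},{"x":-0.120,"y":-0.082,"z":0,"wx":0,"wy":0,"wz":0,"gripper":0},{"x":-0.162,"y":-0.110,"z":0,"wx":0,"wy":0,"wz":0,"gripper":0},{"x":-0.204,"y":-0.139,"z":0,"wx":0,"wy":0,"wz":0,"gripper":0},{"x":-0.246,"y":-0.167,"z":0,"wx":0,"wy":0,"wz":0,"gripper":0},{"x":-0.288,"y":-0.196,"z":0,"wx":0,"wy":0,"wz":0,"gripper":0},{"x":-0.322,"y":-0.219,"z":0,"wx":0,"wy":0,"wz":0,"gripper":0},{"x":-0.340,"y":-0.231,"z":0,"wx":0,"wy":0,"wz":0,"gripper":0}]' 60
python3 -m jog '[{"x":-0.015,"y":-0.010,"z":0.005,"wx":0,"wy":0,"wz":0,"gripper":0},{"x":-0.040,"y":-0.027,"z":0.02,"wx":0,"wy":0,"wz":0,"gripper":0},{"x":-0.060,"y":-0.041,"z":0.04,"wx":0,"wy":0,"wz":0,"gripper":0},{"x":-0.071,"y":-0.048,"z":0.07,"wx":0,"wy":0,"wz":0,"gripper":0},{"x":-0.071,"y":-0.048,"z":0.10,"wx":0,"wy":0,"wz":0,"gripper":0},{"x":-0.071,"y":-0.048,"z":0.12,"wx":0,"wy":0,"wz":0,"gripper":0},{"x":-0.071,"y":-0.048,"z":0.12,"wx":0,"wy":0,"wz":0,"gripper":0},{"x":-0.071,"y":-0.048,"z":0.12,"wx":0,"wy":0,"wz":0,"gripper":0}]' 60
python3 d.py 3 side scene
```

```text
time_s: 7.22
tool_pos: [0.4899, -0.1812, 0.4163]
tcp_rot: [0.0, 0.533, 0.846, -0.001]
ft_force: [-0.3, 0.5, -3.4]
gripper_width: 0.0085
grasp_force: 60.0
time_s: 8.22
tool_pos: [0.4791, -0.263, 0.2971]
tcp_rot: [0.001, 0.532, 0.847, 0.0]
ft_force: [-0.2, 1.0, -2.9]
gripper_width: 0.0084
grasp_force: 60.0
tool [ 0.4791 -0.263   0.2971]
side 0.9 2138 1488 plane mean [0.24  0.256 0.041] n [-0.001 -0.003  1.   ] tilt 0.003 circ ((0.21362841129302979, 0.28506043553352356), 0.10129083693027496) z 0.038 0.044
side 0.64 2840 1907 plane mean [ 0.534 -0.265  0.104] n [0.059 0.03  0.998] tilt 0.066 circ ((0.5349135398864746, -0.24122615158557892), 0.1026911810040474) z 0.095 0.111
scene 0.87 2271 1604 plane mean [0.226 0.286 0.038] n [ 0.    -0.001  1.   ] tilt 0.001 circ ((0.21724055707454681, 0.2909184694290161), 0.1038680300116539) z 0.035 0.04
scene 0.62 5897 4989 plane mean [ 0.565 -0.244  0.1  ] n [0.062 0.031 0.998] tilt 0.069 circ ((0.5459024310112, -0.23771265149116516), 0.10325627028942108) z 0.091 0.109
```

View pics/scene_3.png

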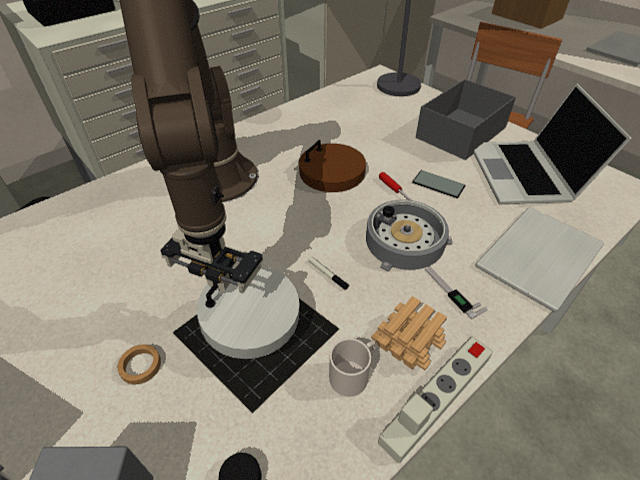

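The lid hangs over the mat, centred at about (250,310), tilted 0.065 with the back low. The open tub is at (406,232) and its black knob at about (389,212). I'll lower until the back edge touches, then roll the lid flat slowly.

```bash
python3 -m jog '[{"x":0,"y":0,"z":0.015,"wx":0,"wy":0,"wz":0,"gripper":0},{"x":0,"y":0,"z":0.030,"wx":0,"wy":0,"wz":0,"gripper":0},{"x":0,"y":0,"z":0.040,"wx":0,"wy":0,"wz":0,"gripper":0},{"x":0,"y":0,"z":0.046,"wx":0,"wy":0,"wz":0,"gripper":0},{"x":0,"y":-0.003,"z":0.051,"wx":-0.013,"wy":0,"wz":0,"gripper":0},{"x":0,"y":-0.006,"z":0.054,"wx":-0.026,"wy":0,"wz":0,"gripper":0},{"x":0,"y":-0.009,"z":0.057,"wx":-0.040,"wy":0,"wz":0,"gripper":0},{"x":0,"y":-0.012,"z":0.060,"wx":-0.055,"wy":0,"wz":0,"gripper":0},{"x":0,"y":-0.015,"z":0.062,"wx":-0.067,"wy":0,"wz":0,"gripper":0},{"x":0,"y":-0.015,"z":0.062,"wx":-0.067,"wy":0,"wz":0,"gripper":0}]' 60
python3 d.py 4 side scene
```

```text
time_s: 9.68
tool_pos: [0.4654, -0.2692, 0.2343]
tcp_rot: [0.018, 0.531, 0.846, 0.029]
ft_force: [-0.5, 0.1, -1.8]
gripper_width: 0.0082
grasp_force: 60.0
tool [ 0.4654 -0.2692  0.2343]
side 0.91 2456 1702 plane mean [ 0.54  -0.265  0.045] n [-0.005 -0.001  1.   ] tilt 0.005 circ ((0.5342315435409546, -0.23991480469703674), 0.10332037508487701) z 0.042 0.048
scene 0.9 2285 1606 plane mean [0.227 0.286 0.038] n [-0.002 -0.002  1.   ] tilt 0.002 circ ((0.21910299360752106, 0.2906092703342438), 0.1036069318652153) z 0.035 0.04
scene 0.82 5460 4541 plane mean [ 0.562 -0.244  0.043] n [-0. -0.  1.] tilt 0.0 circ ((0.544215202331543, -0.23810262978076935), 0.10301633179187775) z 0.04 0.045
```

The lid is flat with its top at about 0.044. Release it, back off and raise.

```bash
python3 -m jog '[{"x":0,"y":0,"z":0,"wx":0,"wy":0,"wz":0,"gripper":0.05},{"x":0,"y":0,"z":0,"wx":0,"wy":0,"wz":0,"gripper":0.05},{"x":0,"y":0,"z":0,"wx":0,"wy":0,"wz":0,"gripper":0.05},{"x":0,"y":0,"z":0,"wx":0,"wy":0,"wz":0,"gripper":0.05},{"x":0,"y":-0.001,"z":-0.02,"wx":0,"wy":0,"wz":0,"gripper":0.05},{"x":0,"y":0.003,"z":-0.05,"wx":0,"wy":0,"wz":0,"gripper":0.05},{"x":0,"y":0.006,"z":-0.09,"wx":0.03,"wy":0,"wz":0,"gripper":0.06},{"x":0,"y":0.01,"z":-0.14,"wx":0.067,"wy":0,"wz":0,"gripper":0.07},{"x":0,"y":0.01,"z":-0.17,"wx":0.067,"wy":0,"wz":0,"gripper":0.07},{"x":0,"y":0.01,"z":-0.17,"wx":0.067,"wy":0,"wz":0,"gripper":0.07}]' 60
python3 d.py 5 side scene
cat > e.py <<'E'
from h import *
T=tool()
for n in ['side','scene']:
    im,d=viewer.get_image(n); W=cloud(n,d,T)
    K=W[(abs(W[...,0]-.57)<.11)&(abs(W[...,1]-.236)<.11)&(W[...,2]>.068)&(W[...,2]<.1)]
    print(n,len(K),K.mean(0),np.ptp(K,0)); Q=K[K[:,2]>.081]
    print(' top',len(Q),cv2.minEnclosingCircle(Q[:,:2].astype(np.float32)))
    for r in viewer.place_of(n,'knob')[:2]: print(r,ray(n,r['point'],.074))
print(T)
E
python3 e.py
```

```text
time_s: 11.12
tool_pos: [0.4648, -0.2699, 0.4069]
tcp_rot: [0.002, 0.532, 0.847, 0.0]
ft_force: [0.6, 0.7, -0.6]
gripper_width: 0.07
grasp_force: 0.0
tool [ 0.4648 -0.2699  0.4069]
side 0.8 2680 1951 plane mean [0.232 0.269 0.041] n [ 0.004 -0.001  1.   ] tilt 0.004 circ ((0.2169565111398697, 0.28251346945762634), 0.10228941589593887) z 0.038 0.044
side 0.76 5036 3776 plane mean [ 0.53  -0.246  0.045] n [ 0.001 -0.001  1.   ] tilt 0.001 circ ((0.5352412462234497, -0.2397266924381256), 0.10411132127046585) z 0.042 0.047
scene 0.77 2283 1578 plane mean [0.225 0.286 0.038] n [0.006 0.001 1.   ] tilt 0.006 circ ((0.21859148144721985, 0.29141053557395935), 0.10503661632537842) z 0.034 0.041
scene 0.61 6123 5094 plane mean [ 0.553 -0.241  0.042] n [-0.001  0.002  1.   ] tilt 0.002 circ ((0.5440844893455505, -0.23729418218135834), 0.10300285369157791) z 0.04 0.045
side 90 [0.5108372  0.21659884 0.08049465] [0.0280092  0.02867137 0.01918349]
 top 55 ((0.5143538117408752, 0.21987368166446686), 0.01471215020865202)
{'point': [265.6, 213.1], 'score': 0.58} [0.51598639 0.21438679 0.074     ]
scene 103 [0.51869229 0.21929975 0.07866923] [0.0292316  0.02867656 0.01719429]
 top 38 ((0.514923095703125, 0.22140595316886902), 0.014313657768070698)
{'point': [388.5, 209.6], 'score': 0.49} [0.51185271 0.22786149 0.074     ]
[[-4.34919196e-01  9.00467523e-01 -1.87955770e-03  4.63943121e-01]
 [ 9.00467926e-01  4.34921379e-01  9.53170563e-04 -2.69394836e-01]
 [ 1.67575897e-03 -1.27792925e-03 -9.99997779e-01  4.03200698e-01]
 [ 0.00000000e+00  0.00000000e+00  0.00000000e+00  1.00000000e+00]]
```

The lid lies flat on the mat, centred at about (0.54,-0.238) and released. The knob is at (0.5146,0.2206), so I go above it and refine with the wrist camera.

```bash
python3 -m jog '[{"x":0.02,"y":0.012,"z":0,"wx":0,"wy":0,"wz":0,"gripper":0.06},{"x":0.065,"y":0.040,"z":0,"wx":0,"wy":0,"wz":0,"gripper":0.05},{"x":0.115,"y":0.071,"z":0,"wx":0,"wy":0,"wz":0,"gripper":0.05},{"x":0.165,"y":0.102,"z":0,"wx":0,"wy":0,"wz":0,"gripper":0.05},{"x":0.215,"y":0.133,"z":0,"wx":0,"wy":0,"wz":0,"gripper":0.05},{"x":0.265,"y":0.163,"z":0,"wx":0,"wy":0,"wz":0,"gripper":0.05},{"x":0.315,"y":0.194,"z":0,"wx":0,"wy":0,"wz":0,"gripper":0.05},{"x":0.360,"y":0.222,"z":0,"wx":0,"wy":0,"wz":0,"gripper":0.05},{"x":0.4,"y":0.247,"z":0,"wx":0,"wy":0,"wz":0,"gripper":0.05},{"x":0.419,"y":0.2587,"z":0,"wx":0,"wy":0,"wz":0,"gripper":0.05}]' 60
python3 -m jog '[{"x":0,"y":0,"z":0,"wx":0,"wy":0,"wz":0,"gripper":0.05},{"x":0,"y":0,"z":0,"wx":0,"wy":0,"wz":0,"gripper":0.05},{"x":0,"y":0,"z":0,"wx":0,"wy":0,"wz":0,"gripper":0.05}]' 60
cat > f.py <<'E'
from h import *
T=tool(); im,d=viewer.get_image('wrist'); cv2.imwrite('pics/w3.png',im); W=cloud('wrist',d,T)
K=W[(abs(W[...,0]-.515)<.03)&(abs(W[...,1]-.22)<.03)&(W[...,2]>.079)&(W[...,2]<.1)]
c=cv2.minEnclosingCircle(K[:,:2].astype(np.float32)); print(len(K),c,K[:,2].mean())
p=np.r_[c[0],.084]; print('shift tool',T[:3,:3].T@(p-T[:3,3]),T[:3,3])
E
python3 f.py
```

```text
time_s: 12.78
tool_pos: [0.5146, 0.2234, 0.4039]
tcp_rot: [-0.001, 0.53, 0.848, 0.0]
ft_force: [0.3, -1.2, -0.2]
gripper_width: 0.0497
grasp_force: 0.0
time_s: 13.15
tool_pos: [0.5152, 0.2187, 0.4044]
tcp_rot: [0.0, 0.532, 0.846, -0.0]
ft_force: [0.0, -0.4, 0.2]
gripper_width: 0.0502
grasp_force: 0.0
1003 ((0.5139164328575134, 0.22417610883712769), 0.014943464659154415) 0.0838870516322893
shift tool [0.00566586 0.00128436 0.32039891] [0.51521962 0.2187414  0.40440284]
```

View pics/w3.png

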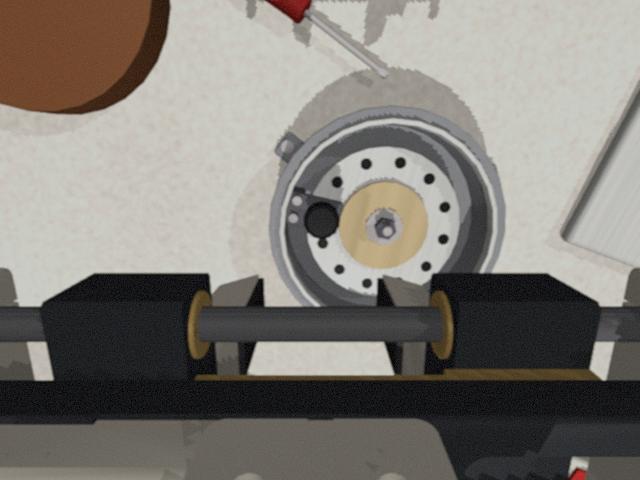

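The picture shows the open tub with its plate holes; the black knob at (322,220) lies midway between the fingers. Descend so the fingertips reach about 68 mm, then close.

```bash
python3 -m jog '[{"x":0.004,"y":0.001,"z":0.04,"wx":0,"wy":0,"wz":0,"gripper":0.05},{"x":0.004,"y":0.001,"z":0.09,"wx":0,"wy":0,"wz":0,"gripper":0.05},{"x":0.004,"y":0.001,"z":0.13,"wx":0,"wy":0,"wz":0,"gripper":0.05},{"x":0.004,"y":0.001,"z":0.15,"wx":0,"wy":0,"wz":0,"gripper":0.05},{"x":0.004,"y":0.001,"z":0.158,"wx":0,"wy":0,"wz":0,"gripper":0.05},{"x":0.004,"y":0.001,"z":0.158,"wx":0,"wy":0,"wz":0,"gripper":0.04},{"x":0.004,"y":0.001,"z":0.158,"wx":0,"wy":0,"wz":0,"gripper":0},{"x":0.004,"y":0.001,"z":0.158,"wx":0,"wy":0,"wz":0,"gripper":0},{"x":0.004,"y":0.001,"z":0.158,"wx":0,"wy":0,"wz":0,"gripper":0},{"x":0.004,"y":0.001,"z":0.158,"wx":0,"wy":0,"wz":0,"gripper":0}]' 60
```

```text
time_s: 14.45
tool_pos: [0.5139, 0.224, 0.2474]
tcp_rot: [0.0, 0.532, 0.847, -0.0]
ft_force: [-3.4, -2.3, 5.3]
gripper_width: 0.0279
grasp_force: 60.0
```

Held on the knob: 27.9 mm opening at 60 N. Pull slowly.

```bash
python3 -m jog '[{"x":0,"y":0,"z":-0.003,"wx":0,"wy":0,"wz":0,"gripper":0},{"x":0,"y":0,"z":-0.006,"wx":0,"wy":0,"wz":0,"gripper":0},{"x":0,"y":0,"z":-0.009,"wx":0,"wy":0,"wz":0,"gripper":0},{"x":0,"y":0,"z":-0.012,"wx":0,"wy":0,"wz":0,"gripper":0},{"x":0,"y":0,"z":-0.014,"wx":0,"wy":0,"wz":0,"gripper":0},{"x":0,"y":0,"z":-0.014,"wx":0,"wy":0,"wz":0,"gripper":0},{"x":0,"y":0,"z":-0.014,"wx":0,"wy":0,"wz":0,"gripper":0}]' 60
cat > g.py <<'E'
from h import *
for n in ['scene','side']:
    im,d=viewer.get_image(n); cv2.imwrite(f'pics/{n}_g.png',im)
    for r in viewer.place_of(n,'knob')[:1]+viewer.place_of(n,'pin_tip')[:1]: print(n,r)
s=status.get_state(); print(s['ft_force'],s['tool_pos'],s['grasp_force'],s['time_s'])
E
python3 g.py
```

```text
time_s: 15.32
tool_pos: [0.5139, 0.2241, 0.2602]
tcp_rot: [-0.0, 0.532, 0.847, -0.0]
ft_force: [0.2, -0.7, -14.8]
gripper_width: 0.0281
grasp_force: 60.0
scene {'point': [388.1, 206.5], 'score': 0.65}
scene {'point': [388.9, 220.1], 'score': 0.69}
side {'point': [323.5, 265.1], 'score': 0.69}
side {'point': [259.4, 222.5], 'score': 0.38}
[ -1.53567344  -0.62487308 -15.56684072] [0.51396203 0.22407644 0.26023119] 59.99442105414346 15.625
```

It rose about 12.8 mm with 15 N on the wrist, which is close to the spring force at the stop. I'll take it on to the stop.

```bash
python3 -m jog '[{"x":0,"y":0,"z":-0.001,"wx":0,"wy":0,"wz":0,"gripper":0},{"x":0,"y":0,"z":-0.001,"wx":0,"wy":0,"wz":0,"gripper":0},{"x":0,"y":0,"z":-0.001,"wx":0,"wy":0,"wz":0,"gripper":0}]' 60; python3 -m jog '[{"x":0,"y":0,"z":-0.001,"wx":0,"wy":0,"wz":0,"gripper":0},{"x":0,"y":0,"z":-0.001,"wx":0,"wy":0,"wz":0,"gripper":0},{"x":0,"y":0,"z":-0.001,"wx":0,"wy":0,"wz":0,"gripper":0}]' 60
```

```text
time_s: 16.0
tool_pos: [0.514, 0.224, 0.2613]
tcp_rot: [-0.0, 0.532, 0.847, -0.0]
ft_force: [-2.8, -2.4, -14.6]
gripper_width: 0.0284
grasp_force: 60.0
time_s: 16.38
tool_pos: [0.514, 0.2241, 0.2617]
tcp_rot: [-0.0, 0.532, 0.847, -0.0]
ft_force: [-0.7, -0.6, -26.5]
gripper_width: 0.0283
grasp_force: 60.0
```

The force jumped to 26 N after 14.3 mm of rise, so it is at the stop. I'll hold for a second to check for slip, then look.

```bash
python3 -m jog '[{"x":0,"y":0,"z":0.0003,"wx":0,"wy":0,"wz":0,"gripper":0},{"x":0,"y":0,"z":0.0003,"wx":0,"wy":0,"wz":0,"gripper":0},{"x":0,"y":0,"z":0.0003,"wx":0,"wy":0,"wz":0,"gripper":0},{"x":0,"y":0,"z":0.0003,"wx":0,"wy":0,"wz":0,"gripper":0},{"x":0,"y":0,"z":0.0003,"wx":0,"wy":0,"wz":0,"gripper":0},{"x":0,"y":0,"z":0.0003,"wx":0,"wy":0,"wz":0,"gripper":0},{"x":0,"y":0,"z":0.0003,"wx":0,"wy":0,"wz":0,"gripper":0},{"x":0,"y":0,"z":0.0003,"wx":0,"wy":0,"wz":0,"gripper":0}]' 60; python3 g.py
python3 -c "
import cv2;a=cv2.imread('pics/scene_g.png')[150:290,320:500];cv2.imwrite('pics/fin.png',cv2.resize(a,None,fx=4,fy=4,interpolation=cv2.INTER_CUBIC))"
```

```text
time_s: 17.38
tool_pos: [0.514, 0.2241, 0.2617]
tcp_rot: [-0.0, 0.532, 0.847, -0.0]
ft_force: [-0.9, -1.4, -25.8]
gripper_width: 0.0281
grasp_force: 60.0
scene {'point': [389.6, 205.2], 'score': 0.47}
scene {'point': [387.0, 218.2], 'score': 0.5}
side {'point': [265.5, 210.1], 'score': 0.51}
side {'point': [263.1, 222.3], 'score': 0.64}
[  0.14899944  -1.84966937 -26.18328742] [0.51396348 0.22407357 0.26171388] 59.990634019486606 17.675
```

View pics/fin.png

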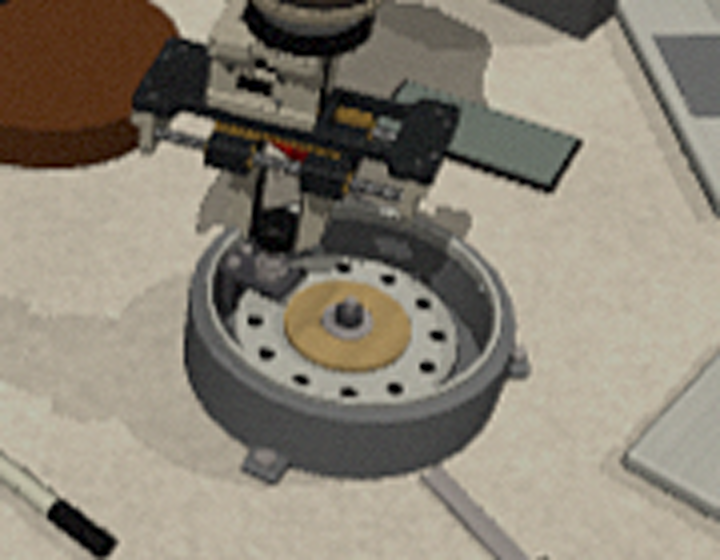

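The crop shows the knob at about (278,228) held between the fingers, clear above the bracket. The force is steady at 26 N with no slip, so I hand in.

```bash
python3 -c "
from rig import sign_off; print(sign_off())"
```

```text
the job is handed in; nothing more can be done
None
```

I tipped the lid up, lifted it off and laid it flat, handle up, near the middle of the mat; the plunger's knob is held against its upper stop (about 14 mm up) in the gripper, and the job is handed in, with no verdict shown.

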